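# Count to the third rack gap and push the vial in

### The arm

A 6-joint arm with a two-finger parallel gripper is mounted at the origin on a cart in front of the work surface, level with it; the furniture and walls round the work are solid. World frame = base frame: x ahead of the robot, y to its left, z up, the work surface at z = 0. Lengths are in m, angles in rad, forces in N, time in s.
With the tool pointing down it reaches from about 0.425 to 1.125 m from the base axis. Payload 14.9 kg.
Tool frame: the origin (TCP) lies at the very end of the fingers, on their centre line; the grasp point (between the pads) lies 19 mm behind it (manip.grasp_offset is the z of the grasp point in the tool frame, in m); z points along the fingers, y is the line along which they close (so a half turn about z gives the same grasp; the last joint's range is limited). The gripper opens to 91 mm and grips with 3 to 60 N. Pads are 32 mm wide; open, the fingers measure 118 mm over their backs; the gripper's body (76 mm by 178 mm) begins 60 mm behind the grasp point.
Start: joints at [-1.152, 0.379, 1.734, -0, 1.028, -0.033], TCP at [0.306, -0.63, 0.214] pointing down, gripper open.
Joint ranges: [-2.77, 2.77], [-0.74, 2.19], [0, 2.66], [-1.06, 4.2], [0.31, 2.87], [-3.08, 3.08]. Speed limits (rad/s): [1.89, 1.89, 2.39, 3.14, 3.14, 3.14].

### API

Orientations are given as a unit quaternion [x, y, z, w].
In Python, from rig import manip, planner, monitor, vision gives the robot as it stands. Calls block until the motion is done:
- manip.move_ptp(position, orientation): joint-space move of the TCP to a pose.
- manip.move_l(position, orientation=None, max_speed=0.15): straight line of the TCP; orientation=None keeps the orientation; max_speed is the mean speed in m/s.
- manip.move_j(angles): joint-space move.
- manip.gripper_open() and manip.gripper_close(grip_force=None): open the fingers fully, or close them until they stop; grip_force is the grip in N (None keeps the last).
- manip.hold(seconds).
- planner.solve_ik(position, orientation): joint angles nearest the present ones, or None.
- monitor.observe(): the state.
- vision.grab_frame(name): name is "scene" or "top" or "wrist"; returns the picture (420x560x3 uint8, blue, green, red); there is no depth.
- vision.calibration(name): a dict with "K" (3x3 intrinsics, pixels), "R" (3x3) and "t" (3): a world point X has camera coordinates R X + t; the wrist camera has in their place "mount" (4x4, takes a point from camera to tool coordinates, whose origin is the TCP and whose axes are the flange's). Camera axes: x right, y down, z forward; pixel columns grow to the right and rows downward; lengths in m; the calibration is good to about 2 mm. A picture is of the moment at which its call begins: read the wrist's pose just before it. calibration takes no time and is no camera call.
A pose or a line that the arm cannot do raises manip.PlanningError and nothing moves.
- manip.sign_off(): hands the job in; it is judged then, once.
The state is a dict: "time": time; "qpos": joint angles; "qd": joint speeds; "joint_efforts": joint torques, N m; "tcp_pos": TCP position; "orientation": TCP orientation; "force": force on the tool from outside, world axes, zero at the start; "ft_torque": the same for the moment, N m; "gripper_width": opening from 0.0 (shut) to 1.0 (fully open); "grip_force": force on a finger pad.
Only numpy, scipy, OpenCV 4.12 (cv2) and the standard library are available. Lean on these libraries where they do the work, as an engineer would, in place of code of your own. Each camera call takes 0.05 s, during which the arm holds its last target. There are 200 camera calls.

### The job

Starting at the vial rack's red end, run a fingertip along the rail away from the red end so that it tips over the flags of the first, second and third gaps in turn, and leave the other flags standing. Then push the purple-capped vial across the worktop into that third gap, upright and fully home against the back of the gap. Do not lift the vial, and do not disturb the other vials, the timer or the tube.

Things in the scene. Friction and masses are not known exactly. Their poses are not given: they have to be found in the camera images.
- rack: Grey vial rack fixed to the worktop, 252 mm long. Origin: mid-length, on the worktop, at the front face of its back rail; x points from the open front (robot side) to the back, y along the rail, z up. The back rail is a solid block, x=0 to +45 mm, 28 mm high. Before it lie six gaps, centred at y=+100, +60, +20, -20, -60, -100 mm; behind each a yellow flag stands on the rail.
- gap_row (a point): Front of the row of gaps: rack x=-18 mm, y=0, on the worktop. Gaps are 28 mm wide, open at front, top and underneath (vials slide on the bare worktop), 18 mm deep, with 12 mm thick, 22 mm high, round-nosed dividers between and outside them, noses ending here. Every gap counts, filled or not; the first and the last already hold a vial.
- flag_line (a point): Middle of the line of the six flag pivots, along rack y: rack x=+28 mm, z=30 mm. A fingertip sliding 7 to 12 mm above the rail top, along this line, tips each flag it meets and passes over it; a flag is down (0.7 rad or more) once the fingertip's leading edge is about 12 mm past its pivot. The next pivot is 40 mm on.
- red_post: Red end block fixed at one end of the rack (y=+136 or -136 mm in the rack frame: either end, changes from run to run), 63 x 20 x 28 mm, top level with the rail. Origin: centre of its underside. The gaps are counted from this end. The other end has the same block in black.
- purple_vial: Small vial with a purple cap and band, 21 mm diameter, 38 mm high, about 30 g, standing loose on the worktop in front of the rack. Origin: centre of its underside; z is its axis. Fully home in a gap its origin lies 10.5 mm in front of the back rail (rack x=-10.5 mm) and it sticks out about 3 mm in front of the divider noses.
- blue_vial: Bystander: vial like the purple one but with a blue cap, standing in an end gap. Origin: centre of its underside.
- grey_vial: Bystander: vial like the purple one but with a grey cap, standing in the other end gap. Origin: centre of its underside.
- timer: Bystander: white timer with a round dial, 53 x 66 x 56 mm, standing loose to the right of the rack. Origin: centre of its underside.
- ointment_tube: Bystander: small white and dark red tube, 21 x 64 x 13 mm, lying loose in front of the rack's left end. Origin: centre of its underside.
- flag_1 (a joint): Yellow flag 1 behind the gap at rack y=+100 mm; a small plate 18 mm wide (x), 3 mm thick (y), 24 mm high, hinged at its foot on the rail, top at z=54 mm. Under 1 N along the rail tips it and it stays wherever it is left. In rad: 0 upright, positive tipped toward rack -y, negative toward +y, stops at +-1.45 (lying).
- flag_2 (a joint): Yellow flag 2 behind the gap at rack y=+60 mm; as flag_1.
- flag_3 (a joint): Yellow flag 3 behind the gap at rack y=+20 mm; as flag_1.
- flag_4 (a joint): Yellow flag 4 behind the gap at rack y=-20 mm; as flag_1.
- flag_5 (a joint): Yellow flag 5 behind the gap at rack y=-60 mm; as flag_1.
- flag_6 (a joint): Yellow flag 6 behind the gap at rack y=-100 mm; as flag_1.
There are look-alikes about, which are no part of the job. What is shaped like the purple_vial but pink is not meant. Of the things that look like the red_post, take the one that is farthest to the robot's left at the start.

How it is judged:
By the outcome, as a careful person would: the job done as asked, in the order asked, and still so for the second after the job is handed in, with the robot touching nothing.
It also fails if it takes over 54 s, if anything falls off the work surface, if the arm or the gripper's body presses on something with over 40 N, if the wrist force passes 120 N, or if a joint passes its speed limit or range.

## Working session

There is one attempt and no reset: what is moved stays moved. The work goes in short steps, each a Python script; the robot and the scene stay as the last script left them, time stands still between calls to the robot, and variables do not carry over. Pictures are saved under pics/ and viewed, at most 10 in all, crops included, and the job is handed in when it is done.

```bash
mkdir -p pics; ls; python3 - <<'E'
from rig import manip, planner, monitor, vision
import cv2,numpy as np
np.set_printoptions(precision=4,suppress=True)
for n in("scene","top"):
    cv2.imwrite(f"pics/{n}0.png",vision.grab_frame(n)); c=vision.calibration(n); print(n,c["K"],c["R"],c["t"])
print(vision.calibration("wrist")); s=monitor.observe(); print(s["time"],s["tcp_pos"],s["orientation"],manip.grasp_offset)
E
```

```text
pics
scene [[519.3433   0.     280.6299]
 [  0.     519.3433 202.5627]
 [  0.       0.       1.    ]] [[-0.9989 -0.0467 -0.0019]
 [-0.0404  0.8821 -0.4694]
 [ 0.0236 -0.4688 -0.883 ]] [0.5438 0.0287 0.9605]
top [[410.0111   0.     279.5991]
 [  0.     410.0111 210.5589]
 [  0.       0.       1.    ]] [[-0.015  -0.9996  0.0223]
 [-0.9927  0.0122 -0.1197]
 [ 0.1194 -0.0239 -0.9926]] [0.0051 0.542  0.9738]
{'K': array([[320.5107,   0.    , 280.4948],
       [  0.    , 320.5107, 215.2001],
       [  0.    ,   0.    ,   1.    ]]), 'mount': array([[ 0.0001, -0.9714, -0.2375,  0.0664],
       [ 1.    ,  0.0001,  0.    , -0.0003],
       [-0.    , -0.2375,  0.9714, -0.1707],
       [ 0.    ,  0.    ,  0.    ,  1.    ]])}
0.1 [ 0.3055 -0.6295  0.2134] [ 0.9746  0.224  -0.0001 -0.0005] -0.0188
```

View pics/scene0.png

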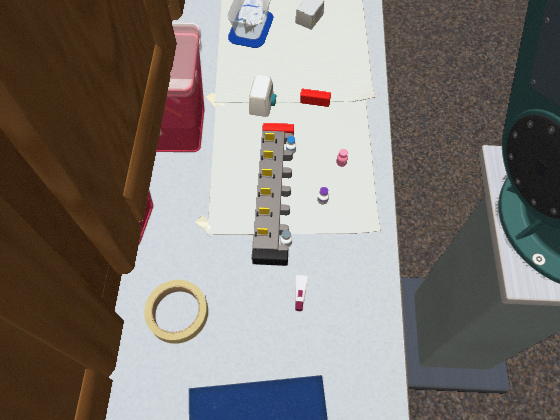

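View pics/top0.png

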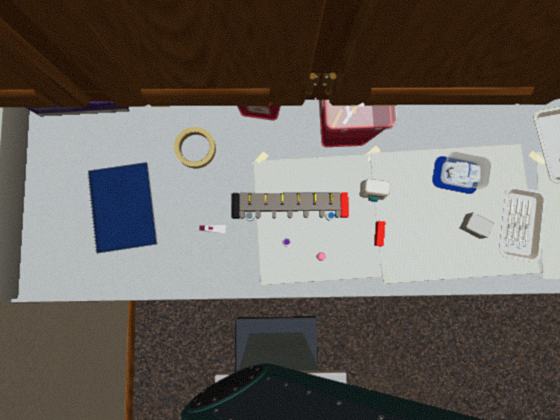

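Scene: purple vial at (323,194), pink one at (343,157). The red end block touches the rack at (278,128), and the look-alike block is apart at (315,97). Blue vial is in the red-end gap, grey in the far gap. In the top view red is at the right end (345,205), which is rack -y, so the flags to tip are 6, 5 and 4, and the target gap is y=-20. Next I'll get coarse positions from the two fixed views.

```bash
cat > h.py <<'E'
from rig import manip, planner, monitor, vision
import cv2,numpy as np
from scipy.spatial.transform import Rotation as Ro
np.set_printoptions(precision=4,suppress=True)
def cam(n,s=None):
    c=vision.calibration(n)
    if n!="wrist": return c["K"],np.array(c["R"]),np.array(c["t"])
    T=np.eye(4);T[:3,:3]=Ro.from_quat(s["orientation"]).as_matrix();T[:3,3]=s["tcp_pos"]
    M=np.linalg.inv(T@c["mount"]); return c["K"],M[:3,:3],M[:3,3]
def ray(C,p):
    K,R,t=C; d=R.T@np.linalg.solve(K,[p[0],p[1],1.]); return -R.T@t,d/np.linalg.norm(d)
def onz(C,p,z):
    o,d=ray(C,p); return o+d*(z-o[2])/d[2]
def tri(rays):
    A=sum(np.eye(3)-np.outer(d,d) for o,d in rays); b=sum((np.eye(3)-np.outer(d,d))@o for o,d in rays)
    x=np.linalg.solve(A,b); return x,max(np.linalg.norm(np.cross(x-o,d)) for o,d in rays)
RNG={"yellow":[((22,150,90),(34,255,255))],"purple":[((122,90,40),(145,255,255))],"red":[((0,200,120),(4,255,255)),((176,200,120),(180,255,255))],"blue":[((100,130,60),(112,255,255))]}
def blobs(im,col,amin=8):
    h=cv2.cvtColor(im,cv2.COLOR_BGR2HSV); m=sum(cv2.inRange(h,np.array(a),np.array(b)) for a,b in RNG[col])
    n,_,st,ce=cv2.connectedComponentsWithStats(m)
    return [(*ce[i].round(1),*st[i]) for i in range(1,n) if st[i][4]>=amin]
def grab(n,name):
    s=monitor.observe(); im=vision.grab_frame(n); cv2.imwrite(f"pics/{name}.png",im); return im,cam(n,s)
E
python3 - <<'E'
from h import *
P={}
for n in("scene","top"):
    im=cv2.imread(f"pics/{n}0.png")
    for c in("yellow","purple","red"):
        b=blobs(im,c); P[n,c]=b; print(n,c,[tuple(map(float,x)) for x in b])
S,T=cam("scene"),cam("top")
f=lambda n:sorted([b for b in P[n,"yellow"]],key=lambda b:b[1] if n=="scene" else -b[0])
for a,b in zip(f("scene"),f("top")): print(tri([ray(S,a[:2]),ray(T,b[:2])]))
print("purple on z=.036",onz(S,(323,191),.036),onz(T,(286,241),.036))
print("rackred z.028",onz(T,(345,205),.028), "black",onz(T,(236,206),.028))
E
```

```text
scene yellow [(269.1, 136.0, 265.0, 133.0, 9.0, 7.0, 61.0), (268.1, 153.9, 264.0, 151.0, 9.0, 7.0, 61.0), (266.8, 171.9, 262.0, 169.0, 10.0, 7.0, 63.0), (265.3, 190.7, 261.0, 188.0, 10.0, 7.0, 58.0), (263.8, 210.4, 259.0, 208.0, 10.0, 6.0, 56.0), (262.4, 230.5, 258.0, 228.0, 10.0, 6.0, 59.0)]
scene purple [(323.6, 190.5, 320.0, 187.0, 8.0, 8.0, 52.0)]
scene red [(314.9, 97.3, 301.0, 89.0, 30.0, 18.0, 387.0), (278.8, 127.3, 263.0, 124.0, 31.0, 9.0, 218.0)]
top yellow [(249.0, 197.5, 249.0, 194.0, 1.0, 8.0, 8.0), (265.4, 196.7, 265.0, 194.0, 2.0, 7.0, 12.0), (281.8, 196.4, 281.0, 194.0, 2.0, 7.0, 9.0), (298.4, 197.3, 298.0, 194.0, 2.0, 7.0, 11.0), (314.5, 197.0, 314.0, 194.0, 2.0, 7.0, 14.0), (330.7, 197.1, 330.0, 194.0, 3.0, 7.0, 15.0)]
top purple [(101.7, 104.7, 90.0, 101.0, 27.0, 9.0, 138.0), (59.0, 109.8, 33.0, 107.0, 51.0, 6.0, 116.0), (86.4, 108.1, 85.0, 107.0, 4.0, 3.0, 9.0), (286.2, 241.3, 284.0, 239.0, 6.0, 6.0, 26.0)]
top red [(344.0, 204.6, 341.0, 193.0, 7.0, 24.0, 156.0), (379.8, 233.2, 376.0, 222.0, 9.0, 24.0, 164.0)]
(array([ 0.5723, -0.1273,  0.0443]), np.float64(8.212244114557055e-05))
(array([ 0.5726, -0.0878,  0.0426]), np.float64(0.0005850234508090012))
(array([ 0.5726, -0.0484,  0.0419]), np.float64(0.000419069477072089))
(array([ 0.5738, -0.0076,  0.0441]), np.float64(0.0014986491847774862))
(array([0.5739, 0.0323, 0.0436]), np.float64(0.001261762120399662))
(array([0.5731, 0.072 , 0.0442]), np.float64(0.00047333031466954503))
purple on z=.036 [ 0.4677 -0.0159  0.036 ] [ 0.4671 -0.0166  0.036 ]
rackred z.028 [ 0.5545 -0.1647  0.028 ] black [0.5552 0.1048 0.028 ]
```

```bash
python3 - <<'E'
from h import *
manip.gripper_close(10)
Q=[1,0,0,0]
W=[]
for i,p in enumerate([(0.50,-0.03,0.15),(0.545,-0.165,0.12)]):
    manip.move_ptp(p,Q); im,C=grab("wrist",f"w{i}"); s=monitor.observe(); print(s["time"],s["tcp_pos"],s["orientation"],s["gripper_width"])
    for c in("yellow","purple","red"): print(c,[tuple(map(float,x)) for x in blobs(im,c,30)])
a,b=[cv2.imread(f"pics/w{i}.png") for i in(0,1)]
cv2.imwrite("pics/w01.png",cv2.resize(np.vstack([a,b]),(400,600)))
E
```

```text
3.775 [ 0.5002 -0.0305  0.1501] [ 1.     -0.0003  0.0001  0.    ] 0.008446228640357177
yellow []
purple []
red []
4.4583 [ 0.5447 -0.1649  0.1199] [ 1.     -0.0002 -0.0002 -0.0001] 0.0068547625682661775
yellow [(26.9, 187.0, 14.0, 176.0, 26.0, 24.0, 431.0)]
purple [(112.4, 305.6, 104.0, 298.0, 18.0, 16.0, 219.0)]
red []
```

View pics/w0.png

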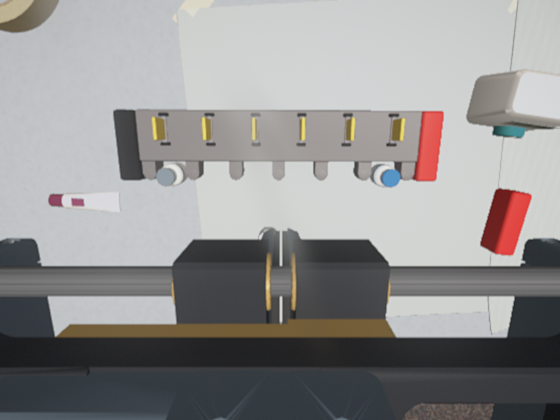

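View pics/w1.png

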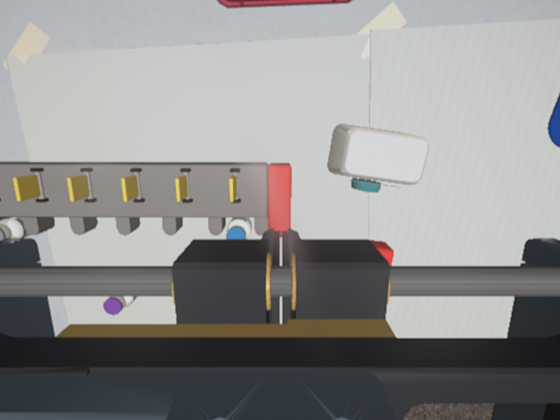

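w0: full rack in view, with flags at columns 159, 207, 254, 302, 350 and 399 (row 129), the red post at (428,146) and the blue vial at (387,176). w1: purple cap at (112,306), first flag at (234,189), timer at (378,153). I'll refine the rack pose from these two wrist views.

```bash
python3 - <<'E'
from h import *
RNG["yellow"]=[((20,120,60),(36,255,255))]
RNG["red"]=[((0,180,90),(6,255,255)),((174,180,90),(180,255,255))]
S=[dict(tcp_pos=[.5002,-.0305,.1501],orientation=[1,-.0003,.0001,0]),dict(tcp_pos=[.5447,-.1649,.1199],orientation=[1,-.0002,-.0002,-.0001])]
C=[cam("wrist",s) for s in S]
f=[]
for i in(0,1):
    im=cv2.imread(f"pics/w{i}.png"); y=sorted([b for b in blobs(im,"yellow",25) if b[1]<210 and b[5]>12 and b[4]<40],key=lambda b:-b[0]); f.append(y)
    r=[b for b in blobs(im,"red",100) if b[6]>500]; print([tuple(map(float,b)) for b in y]); print("red",[tuple(map(float,b)) for b in r])
for a,b in zip(*f):
    print("mid",tri([ray(C[0],a[:2]),ray(C[1],b[:2])]))
# rail corners at z=.028 : front (row 161) back (row 110) in w0, red post front
for p in [(160,161),(370,161),(160,110),(370,110),(441,146),(117,146)]: print(p,onz(C[0],p,.028))
for p in [(287,163),(270,163),(290,197),(100,218),(100,163)]: print(p,onz(C[1],p,.028))
print("purple",onz(C[1],(112.4,305.6),.038), tri([ray(C[1],(112.4,305.6)),ray(cam("scene"),(323.6,190.5)),ray(cam("top"),(286.2,241.3))]))
E
```

```text
[(398.0, 129.4, 392.0, 119.0, 12.0, 21.0, 210.0), (350.2, 129.0, 347.0, 118.0, 8.0, 22.0, 139.0), (302.3, 128.2, 301.0, 119.0, 4.0, 21.0, 69.0), (205.7, 128.2, 202.0, 118.0, 8.0, 22.0, 152.0), (157.8, 128.2, 152.0, 117.0, 13.0, 23.0, 226.0)]
red [(505.0, 218.3, 481.0, 189.0, 50.0, 65.0, 1284.0)]
[(232.3, 188.2, 229.0, 176.0, 7.0, 26.0, 147.0), (180.8, 187.8, 175.0, 176.0, 12.0, 25.0, 230.0), (129.1, 187.5, 121.0, 176.0, 17.0, 25.0, 315.0), (76.8, 188.1, 67.0, 177.0, 22.0, 24.0, 370.0), (26.0, 187.3, 13.0, 175.0, 27.0, 26.0, 522.0)]
red []
mid (array([ 0.5725, -0.1276,  0.0461]), np.float64(7.041448776561336e-05))
mid (array([ 0.5729, -0.0879,  0.0461]), np.float64(6.229110066349377e-05))
mid (array([ 0.5733, -0.0483,  0.0465]), np.float64(0.00012246590310003466))
mid (array([ 0.5679,  0.0455, -0.0311]), np.float64(0.008245879197681348))
mid (array([ 0.5684,  0.096 , -0.03  ]), np.float64(0.007715120746440542))
(160, 161) [0.5454 0.0786 0.028 ]
(370, 161) [ 0.5453 -0.1111  0.028 ]
(160, 110) [0.5893 0.0746 0.028 ]
(370, 110) [ 0.5892 -0.1082  0.028 ]
(441, 146) [ 0.5585 -0.1736  0.028 ]
(117, 146) [0.5586 0.1158 0.028 ]
(287, 163) [ 0.5903 -0.1699  0.028 ]
(270, 163) [ 0.5903 -0.1561  0.028 ]
(290, 197) [ 0.5623 -0.1725  0.028 ]
(100, 218) [ 0.5444 -0.012   0.028 ]
(100, 163) [ 0.5904 -0.0182  0.028 ]
purple [ 0.4681 -0.0181  0.038 ] (array([ 0.4666, -0.017 ,  0.0359]), np.float64(0.00032250621419473147))
```

```bash
python3 - <<'E'
from h import *
manip.move_l([.573,-.166,.10],max_speed=.15)
manip.move_l([.573,-.166,.0375],max_speed=.1)
print(monitor.observe()["force"])
manip.move_l([.573,-.0435,.0375],max_speed=.06)
s=monitor.observe(); print(s["force"],s["tcp_pos"],s["time"])
manip.move_l([.573,-.0435,.11],max_speed=.12)
# over to lateral push start, behind (+y of) the vial
manip.move_l([.467,.025,.10],max_speed=.2)
im,C=grab("wrist","w2"); print(monitor.observe()["tcp_pos"],monitor.observe()["time"])
E
```

```text
[ 0.2441 -0.8135  1.2518]
[-0.178   0.4501  0.3163] [ 0.573  -0.0436  0.0375] 7.8083
[0.4683 0.0246 0.1002] 9.4
```

View pics/w2.png

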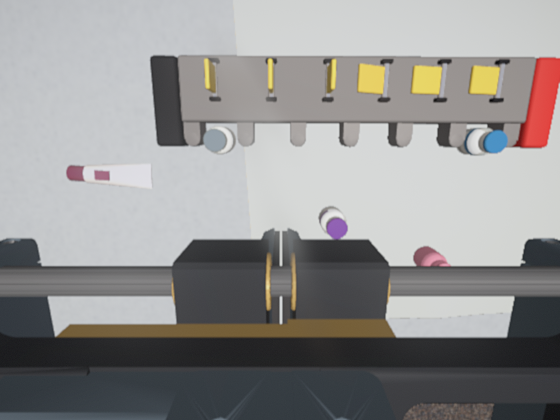

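The first three flags from the red end are lying flat (at 372, 427 and 485, row 79), and the other three are still standing. The purple vial is at (336,225), so next I'll push it sideways into line with the third gap.

```bash
python3 - <<'E'
from h import *
manip.move_l([.467,.022,.008],max_speed=.12)
manip.move_l([.467,-.0242,.008],max_speed=.035)
print(monitor.observe()["force"])
manip.move_l([.467,.01,.008],max_speed=.1)
manip.move_l([.46,.01,.09],max_speed=.15)
im,C=grab("wrist","w3"); s=monitor.observe(); print(s["tcp_pos"],s["time"])
b=[x for x in blobs(im,"purple",30)]; print([tuple(map(float,x)) for x in b])
t=vision.grab_frame("scene"); cv2.imwrite("pics/scene3.png",t); q=blobs(t,"purple"); print([tuple(map(float,x)) for x in q])
print([onz(C,x[:2],.0365) for x in b],[onz(cam("scene"),x[:2],.0365) for x in q])
if b and q: print(tri([ray(C,b[0][:2]),ray(cam("scene"),q[0][:2])]))
E
```

```text
[-0.2286 -0.4691 -0.0328]
[0.4595 0.0098 0.0892] 13.025
[(353.8, 220.6, 343.0, 211.0, 22.0, 20.0, 338.0)]
[]
[array([ 0.4673, -0.0428,  0.0365])] []
```

View pics/w3.png

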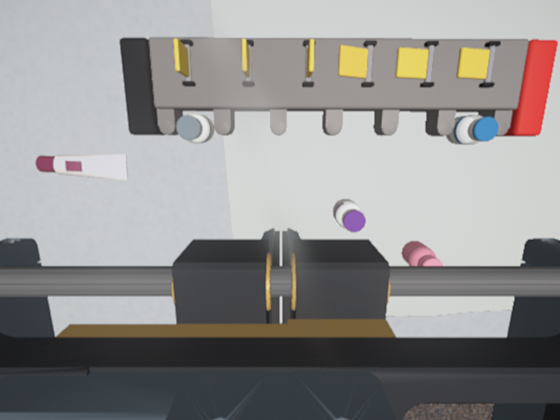

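The vial is upright at about y=-0.0425, so the fingertip is thinner than I assumed and it's roughly 5.5 mm short of the line. I'll nudge it further, then push forward part-way and check.

```bash
python3 - <<'E'
from h import *
def look(n):
    im,C=grab("wrist",n); s=monitor.observe(); b=blobs(im,"purple",30)
    print(n,s["tcp_pos"],s["time"],s["force"],[tuple(map(float,x)) for x in b],[onz(C,x[:2],.0375) for x in b])
manip.move_l([.467,.01,.008],max_speed=.15)
manip.move_l([.467,-.0298,.008],max_speed=.05)
look("c1")
manip.move_l([.467,-.01,.008],max_speed=.1)
manip.move_l([.445,-.01,.07],max_speed=.2); look("c2")
manip.move_l([.432,-.048,.07],max_speed=.15)
manip.move_l([.432,-.048,.008],max_speed=.12)
manip.move_l([.470,-.048,.008],max_speed=.04)
look("c3")
manip.move_l([.490,-.048,.008],max_speed=.03)
look("c4")
E
```

```text
c1 [ 0.467  -0.0296  0.008 ] 14.775 [-0.3513  0.0917 -0.1226] [] []
c2 [ 0.4451 -0.0102  0.0697] 15.65 [-0.288  -0.5682 -1.263 ] [(340.3, 207.1, 329.0, 196.0, 24.0, 23.0, 421.0)] [array([ 0.4674, -0.0489,  0.0375])]
c3 [ 0.4697 -0.048   0.008 ] 17.8833 [-0.56   -0.2112  0.0544] [(294.7, 221.9, 292.0, 212.0, 6.0, 21.0, 61.0), (268.2, 230.9, 265.0, 224.0, 10.0, 14.0, 38.0)] [array([ 0.4984, -0.0542,  0.0375]), array([ 0.4941, -0.0421,  0.0375])]
c4 [ 0.4898 -0.048   0.008 ] 18.75 [ 0.63    0.212  -0.7697] [(293.9, 220.8, 290.0, 211.0, 8.0, 22.0, 94.0), (268.4, 230.3, 265.0, 222.0, 10.0, 15.0, 47.0)] [array([ 0.519 , -0.0538,  0.0375]), array([ 0.5145, -0.0421,  0.0375])]
```

View pics/c4.png

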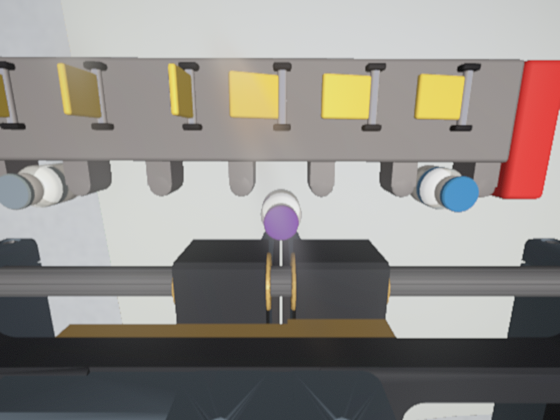

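The vial at (281,212) is centred between the noses at 242 and 321, in line with the third gap. I'll push it home and watch the wrist force.

```bash
python3 - <<'E'
from h import *
manip.move_l([.503,-.048,.008],max_speed=.025)
f0=monitor.observe()["force"][0]; print(f0)
x=.503
while x<.516:
    x+=.001; manip.move_l([x,-.048,.008],max_speed=.02); s=monitor.observe(); print(x,s["tcp_pos"][0],s["force"].round(2) if hasattr(s["force"],"round") else s["force"])
    if s["force"][0]<-4: break
manip.hold(.2); im,C=grab("wrist","d1"); print(monitor.observe()["time"],monitor.observe()["force"])
E
```

```text
-0.3432038323127171
0.504 0.5039433200534416 [0.29 0.   0.26]
0.505 0.5050677125328865 [ 0.46  0.45 -0.54]
0.506 0.5060910304141456 [ 0.34 -0.05  0.02]
0.507 0.5070902561079835 [-0.66  0.32 -1.45]
0.508 0.5075143289115351 [-4.54 -0.1   2.95]
20.9167 [-4.6356  0.027   2.8913]
```

```bash
python3 - <<'E'
from h import *
manip.move_l([.47,-.048,.008],max_speed=.05)
manip.move_l([.45,-.03,.13],max_speed=.15)
manip.hold(.2)
im,C=grab("wrist","e1"); s=monitor.observe(); b=blobs(im,"purple",30)
print(s["time"],s["tcp_pos"],[tuple(map(float,x)) for x in b],[onz(C,x[:2],.0375) for x in b])
cv2.imwrite("pics/e1c.png",cv2.resize(im[0:240],None,fx=1.4,fy=1.4))
E
```

```text
23.0583 [ 0.4497 -0.03    0.1294] [(303.6, 112.1, 295.0, 102.0, 19.0, 21.0, 293.0)] [array([ 0.5346, -0.0478,  0.0375])]
```

View pics/e1c.png

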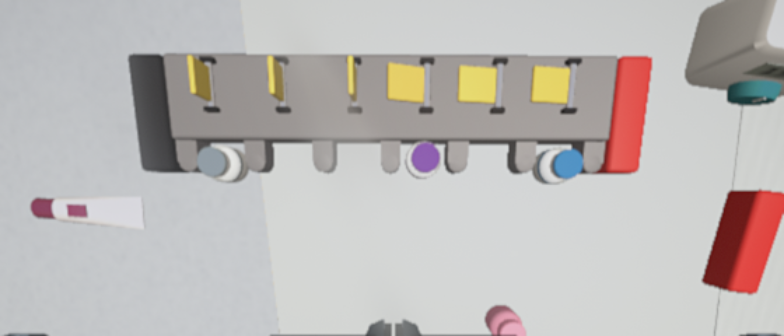

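The purple vial stands upright in the third gap at (425,158) in the crop, measured at x=0.5346 against an expected 0.5345. Flags 1–3 from the red end are down, the other three are standing, and the bystanders look undisturbed.

```bash
python3 -c "
from rig import manip
print(manip.sign_off())"
```

```text
the job is handed in; nothing more can be done
None
```

I tipped the first three flags from the red end and pushed the purple vial upright and fully home into the third gap, leaving the other flags standing and the bystanders apparently undisturbed, then handed the job in at about 23 s.

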